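# Set the photo turntable to its target line

## Robot

A 6-joint arm with a two-finger parallel gripper is mounted at the origin on the work surface. World frame = base frame: x ahead of the robot, y to its left, z up, the work surface at z = 0. Lengths are in mm, angles in rad, forces in N, time in s.
With the tool pointing down it reaches from about 275 to 1000 mm from the base axis. Payload 8.4 kg.
Tool frame: the origin (TCP) lies midway between the tips of the shut fingers; the grasp point (between the pads) lies 19 mm behind it (grip_depth is the distance from the TCP to the grasp point, in mm); z points along the fingers, y is the direction in which the jaws open and shut (so a half turn about z gives the same grasp; the last joint's range is limited). The gripper opens to 85 mm and grips with 20 to 120 N. Pads are 22 mm wide; open, the fingers measure 114 mm over their backs; the gripper's body (76 mm by 85 mm) begins 54 mm behind the grasp point. The pads swing forward as they close: fully open they stand 13 mm farther back than shut.
Start: joints at [-1.295, 0.353, 1.633, -0, 1.155, -0.002], TCP at [171.399, -601.041, 231.281] pointing down, gripper open.
Joint ranges: [-2.63, 2.63], [-0.92, 2.1], [0.06, 2.66], [-1.3, 4.44], [0, 2.69], [-3.02, 3.02]. Speed limits (rad/s): [2.22, 2.22, 2.79, 3.14, 3.14, 3.14].

## Interface

Orientations are given as a unit quaternion [x, y, z, w].
In Python, from plant import read_state, read_camera, finish_job, grip_depth gives the robot as it stands. The module is installed in compiled form; this text tells all that it offers.
- The arm moves only by the tool apply_moves, never from a script. Its argument "rows" is one flat list of numbers, 4 for each row, row after row: the shift along the tool's x, y, z in cm, then the turn about the tool's z in rad. In form: [x, y, z, twist, x, y, z, twist, ...]. A call has 1 to 5 rows; each row is the pose to reach, as a shift and turn from the pose commanded when the call began, along the tool's axes at that moment; what a row does not reach only later rows make up. A row lasts 1/10 s, in which the tool goes at most 50 mm and 8.59 degrees, less where a joint would pass 70% of its speed; a pose out of reach is approached as far as the arm can. A call with a gripper value outside its range is refused whole. "fingers" is the closure in counts, from 0 (fully open) to 255 (shut), set as the call begins (left out, the last holds). The fingers move at their own pace and stop on an object; "force" is the grip in N (left out, the last holds). Time passes only in rows, so rows that repeat a pose let the fingers close. It gives the time, the measured TCP pose, the force and the opening at its end, in the units of the state.
- read_state(): the state, without advancing time (a new reading comes with each control period).
- read_camera(name): name is "scene" or "top"; returns a dict with "frame" (384x512x3 uint8, blue, green, red), "camera_matrix" (3x3 intrinsics, pixels), "k1" (the pictures are not rectified: a ray, as slopes to the right and down, at radius r is drawn at 1 + k1 r^2 times it, then the intrinsics apply), "camera_from_world" (4x4, takes a point from world to camera coordinates). Camera axes: x right, y down, z forward; pixel columns grow to the right and rows downward; lengths in mm; the calibration is good to about 2 mm. A picture is of the moment at which its call begins. There is no depth.
- finish_job(): hands the job in, once; it reports no verdict.
The state is a dict: "time_s": time; "qpos": joint angles; "qvel": joint speeds; "joint_efforts": joint torques, N m; "eef_pos": TCP position; "tcp_rot": TCP orientation; "force": force on the tool from outside, world axes, zero at the start; "moment": the same for the moment, N m; "gripper_width": finger opening in mm.
Only numpy, scipy, OpenCV 4.12 (cv2) and the standard library are available. Lean on these libraries where they do the work, as an engineer would, in place of code of your own. Each camera call takes 0.05 s, during which the arm holds its last target.

## Task

A fossil slab lies on the photo turntable. Turn the turntable by pushing with the fingertips, either way round, until the index line on its disc lines up with the one long target line on the scale ring around it, then move clear. Push gently; pinch and lift nothing, do not touch the fossil, and leave the things standing around where they are.

Things in the scene. Friction and masses are not known exactly. Their poses are not given: they have to be found in the camera images.
- stage: The turntable, fixed to the table: round light grey base 260 mm across, top 30 mm above the table, short scale lines (8 mm, every 15 degrees) around a level aluminium disc 200 mm across whose top is 33 mm above the table. A cork pad 104 mm across, 2 mm thick, is mid-disc. Origin: underside centre, at table height, on the disc's upright axis; x axis points to the target line.
- target (a point): Inner end of the target line, fixed, at the disc's edge: 100 mm from the axis, 33 mm above the table. The target line is the only long line of the scale: dark, 4 mm wide, running 42 mm from the disc's edge outwards onto a small pointed tab of the base.
- index (a point): Outer end of the index line, at the disc's edge: 100 mm from the axis, 33 mm above the table; it turns with the disc. The index line is the only line on the disc: dark, 4 mm wide, running along the radius from the cork pad to the edge. When it is lined up, this point coincides with point target.
- turntable (a joint): Angle of the disc in rad, growing counterclockwise seen from above, from the target line to the index line: lined up at 0 and every whole turn (6.283); starts between 0.6 and 5.7. Turns freely either way, no stops in reach; friction about 0.12 N m (1.5 to 3 N of push on a post); stays where it is left, does not coast.
- post0 (a point): Top centre of finger post 0 (all four posts are identical: upright steel pins, 12 mm in diameter, 25 mm tall, standing on the disc 85 mm from its axis, 90 degrees apart; this one stands 45 degrees counterclockwise (seen from above) from the index line). It turns with the disc.
- post1 (a point): Top centre of finger post 1 (all four posts are identical: upright steel pins, 12 mm in diameter, 25 mm tall, standing on the disc 85 mm from its axis, 90 degrees apart; this one stands 135 degrees counterclockwise (seen from above) from the index line). It turns with the disc.
- post2 (a point): Top centre of finger post 2 (all four posts are identical: upright steel pins, 12 mm in diameter, 25 mm tall, standing on the disc 85 mm from its axis, 90 degrees apart; this one stands 225 degrees counterclockwise (seen from above) from the index line). It turns with the disc.
- post3 (a point): Top centre of finger post 3 (all four posts are identical: upright steel pins, 12 mm in diameter, 25 mm tall, standing on the disc 85 mm from its axis, 90 degrees apart; this one stands 315 degrees counterclockwise (seen from above) from the index line). It turns with the disc.
- fossil: Loose stone slab with a coiled shell in relief, about 74 x 62 mm and 19 mm thick at most, 0.13 to 0.25 kg, lying on the cork pad in the middle of the disc (underside 35 mm above the table, nothing of it farther than 50 mm from the axis); it rides round with the disc. Not to be touched. Origin: centre of its underside.
- card_tray: Bystander: open white card tray 100 x 80 x 25 mm with a stone in it, left of the turntable. Origin: centre of its underside.
- brush: Bystander: a dusting brush about 200 mm long lying on the table, right of the turntable, its handle towards the robot. Origin: centre of its underside.
- jar: Bystander: closed jar, 52 mm in diameter, 75 mm tall, beyond the turntable. Origin: centre of its underside.
- rock: Bystander: loose stone slab about 60 x 50 x 13 mm, on the table beyond the turntable. Origin: centre of its underside.

How it is judged:
By the outcome, as a careful person would: the job done as asked, in the order asked, and still so for the second after the job is handed in, with the robot touching nothing.
It also fails if it takes over 48 s, if anything falls off the work surface, if the arm or the gripper's body presses on something with over 40 N, if the wrist force passes 120 N, or if a joint passes its speed limit or range.

## Working session

There is one attempt and no reset: what is moved stays moved. The work goes in short steps, Python scripts to look and compute and a tool call to move; the robot and the scene stay as the last step left them, time stands still between calls to the robot, and variables do not carry over. Pictures are saved under pics/ and viewed, and the job is handed in when it is done.

Besides the shell and the picture viewer there is one more tool, called after "Call:" as a command line: name --argument value ..., lists and objects as JSON in quotes. apply_moves: Moves the arm, as the interface text tells. Its arguments: {"type":"object","properties":{"rows":{"type":"array"},"fingers":{"type":"number"},"force":{"type":"number"}},"required":["rows"]}

```bash
mkdir -p pics; cat > h.py <<'E'
import numpy as np, cv2
from plant import read_state, read_camera
def ray(c,u,v):
    K=c["camera_matrix"];k=c["k1"]
    d=np.array([(u-K[0][2])/K[0][0],(v-K[1][2])/K[1][1]]);s=d.copy()
    for _ in range(30): s=d/(1+k*(s@s))
    T=np.array(c["camera_from_world"]);R=T[:3,:3];o=-R.T@T[:3,3]
    return o,R.T@np.array([s[0],s[1],1])
def onz(c,u,v,z):
    o,d=ray(c,u,v);return o+d*(z-o[2])/d[2]
def proj(c,p):
    T=np.array(c["camera_from_world"]);q=T[:3,:3]@np.array(p,float)+T[:3,3]
    s=q[:2]/q[2];s=s*(1+c["k1"]*(s@s));K=c["camera_matrix"]
    return np.array([K[0][0]*s[0]+K[0][2],K[1][1]*s[1]+K[1][2]])
E
python3 - <<'E'
from h import *
s=read_state();print(s)
for n in("scene","top"):
    c=read_camera(n);cv2.imwrite(f"pics/{n}0.png",c["frame"]);print(n,c["camera_from_world"],c["camera_matrix"],c["k1"])
    import pickle;pickle.dump(c,open(n+"0.pkl","wb"))
E
```

```text
{'time_s': 0.0, 'qpos': array([-1.29541437e+00,  3.53674442e-01,  1.63415231e+00,  1.88958979e-05,
        1.15520017e+00, -2.38346224e-03]), 'qvel': array([0.00201641, 0.00058188, 0.00042677, 0.00028537, 0.00039194,
       0.00095156]), 'joint_efforts': array([ 3.87005020e-04, -6.05248618e+01, -3.42061508e+01, -9.47589228e-05,
        9.35135846e-03,  1.23214019e-05]), 'eef_pos': array([ 171.26237017, -600.56932574,  230.53748784]), 'tcp_rot': array([ 9.90371563e-01,  1.38432849e-01, -8.90239363e-05, -7.11639110e-04]), 'force': array([-0.37227635, -0.20158883,  0.9371536 ]), 'moment': array([-0.01444837,  0.00851548, -0.02044595]), 'gripper_width': 85.41636198737103}
scene [[ 4.74182695e-01  8.80161063e-01  2.16165307e-02 -2.80304025e+02]
 [ 5.90285659e-01 -2.99605329e-01 -7.49532847e-01 -2.97565942e+02]
 [-6.53233200e-01  3.68175433e-01 -6.61614115e-01  1.67181035e+03]
 [ 0.00000000e+00  0.00000000e+00  0.00000000e+00  1.00000000e+00]] [[453.90935054   0.         254.00015525]
 [  0.         453.90935054 193.83913608]
 [  0.           0.           1.        ]] 0.010725786700612909
top [[-1.53828627e-02 -9.99880679e-01  1.41249343e-03 -2.08610914e-01]
 [-9.83366398e-01  1.48730712e-02 -1.81022977e-01  6.27769349e+02]
 [ 1.80980369e-01 -4.17365018e-03 -9.83477853e-01  1.17162046e+03]
 [ 0.00000000e+00  0.00000000e+00  0.00000000e+00  1.00000000e+00]] [[380.70677069   0.         254.35717749]
 [  0.         380.70677069 189.16381459]
 [  0.           0.           1.        ]] -0.08426600839381464
```

```bash
python3 - <<'E'
import cv2
for n in("scene0","top0"):
    i=cv2.imread(f"pics/{n}.png");cv2.imwrite(f"pics/{n}b.png",cv2.resize(i,(768,576),interpolation=cv2.INTER_CUBIC))
E
```

```text
(no output)
```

View pics/scene0b.png

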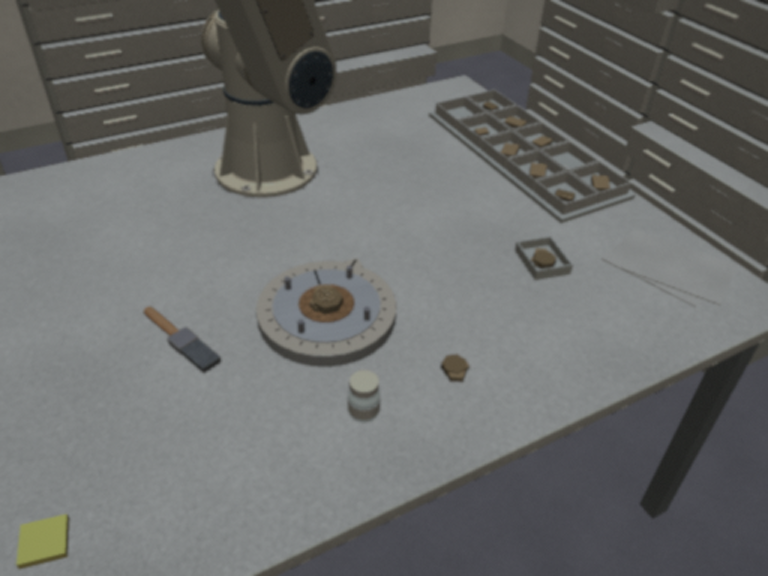

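View pics/top0b.png

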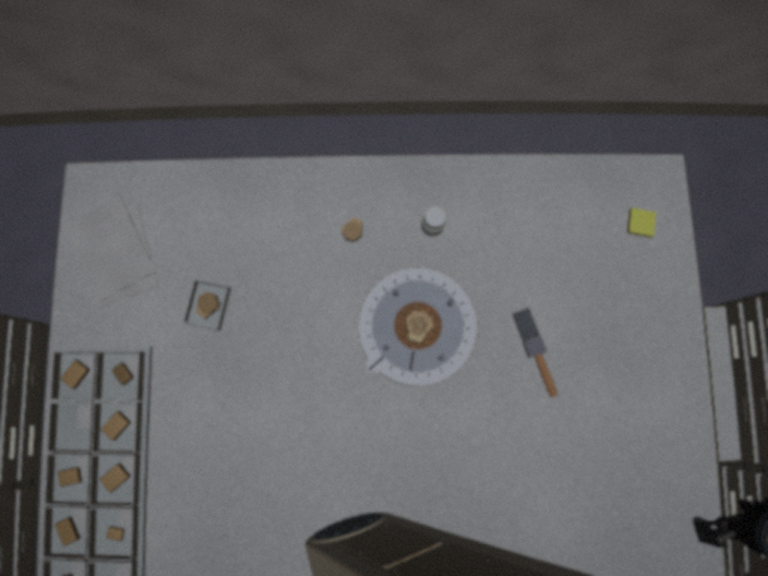

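The scene picture shows the turntable at about (327,305) in the enlarged view. In the top view it is at about (417,326), with the index line near (412,360) and the target line near (377,362). I'll enlarge both next.

```bash
python3 - <<'E'
import cv2
i=cv2.imread("pics/top0.png")[172:262,232:324];cv2.imwrite("pics/topc.png",cv2.resize(i,None,fx=6,fy=6,interpolation=cv2.INTER_CUBIC))
i=cv2.imread("pics/scene0.png")[165:245,165:270];cv2.imwrite("pics/scenec.png",cv2.resize(i,None,fx=7,fy=7,interpolation=cv2.INTER_CUBIC))
E
```

```text
(no output)
```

View pics/topc.png

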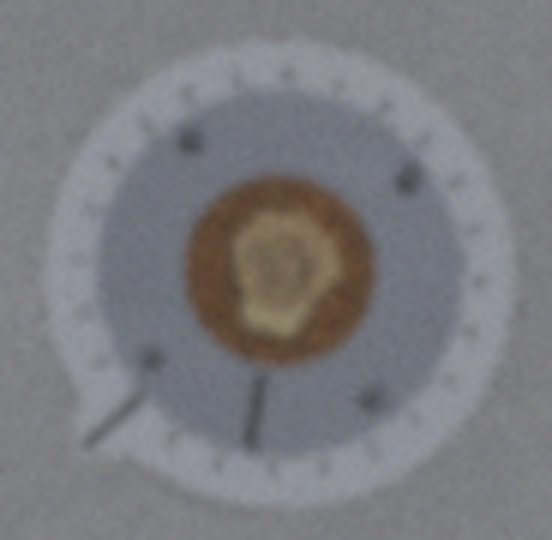

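View pics/scenec.png

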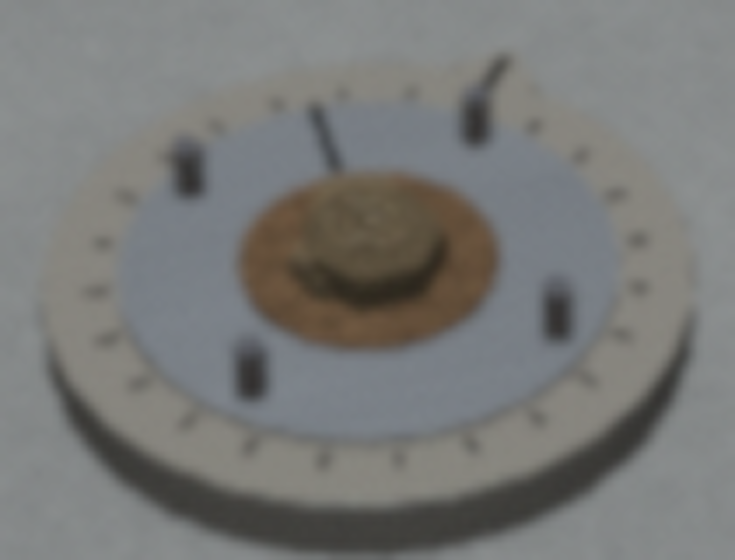

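The crops show the index line running from (262,380) to (250,445) in the top crop, and the target tab line from (140,395) to (88,445). The posts are at (190,142), (407,180), (372,398) and (151,358). Next I'll measure the centre and the angles.

```bash
cat > meas.py <<'E'
from h import *
import sys
def pts(c,box,z):
    x0,y0,x1,y1=box
    vv,uu=np.mgrid[y0:y1,x0:x1]
    P=np.array([onz(c,u,v,z)[:2] for u,v in zip(uu.ravel(),vv.ravel())]).reshape(vv.shape+(2,))
    return uu,vv,P
def centre(c,box):
    # cork pad by colour -> ellipse of pixels -> points on z=35
    f=cv2.GaussianBlur(c["frame"],(3,3),0).astype(int)
    x0,y0,x1,y1=box;s=f[y0:y1,x0:x1]
    base=((s[...,0]-s[...,2])>3).astype(np.uint8)  # bluish disc
    m=((s[...,2]-s[...,0])>20).astype(np.uint8)
    out=[]
    for mm,z in((base,33),(m,35)):
        cs,_=cv2.findContours(mm,cv2.RETR_EXTERNAL,cv2.CHAIN_APPROX_NONE)
        k=max(cs,key=cv2.contourArea);h=cv2.convexHull(k)[:,0,:]+[x0,y0]
        Q=np.array([onz(c,u,v,z)[:2] for u,v in h])
        A=np.c_[2*Q,np.ones(len(Q))];b=(Q**2).sum(1);r=np.linalg.lstsq(A,b,rcond=None)[0]
        out.append((r[:2].round(1),round(float(np.sqrt(r[2]+r[0]**2+r[1]**2)),1)))
    return out
def lineang(c,box,C,z,r0,r1,a0,a1):
    uu,vv,P=pts(c,box,z);f=cv2.cvtColor(c["frame"],cv2.COLOR_BGR2GRAY).astype(float)[box[1]:box[3],box[0]:box[2]]
    d=P-C;r=np.hypot(d[...,0],d[...,1]);a=np.degrees(np.arctan2(d[...,1],d[...,0]))
    am=(a-a0)%360;sel=(r>r0)&(r<r1)&(am<(a1-a0)%360)
    bg=np.median(f[sel]);w=np.clip(bg-f-12,0,None)*sel
    cx=(P*w[...,None]).sum((0,1))/w.sum();Q=(P-cx)
    M=np.einsum('ij,ijk,ijl->kl',w,Q,Q);e,V=np.linalg.eigh(M);
    dc=cx-C;dirn=V[:,1]*np.sign(V[:,1]@dc)
    return np.degrees(np.arctan2(dc[1],dc[0])),np.degrees(np.arctan2(dirn[1],dirn[0])),cx
BT=(232,172,324,262);BS=(165,165,270,245)
E
python3 - <<'E'
from meas import *
import pickle
ct=pickle.load(open("top0.pkl","rb"));cs=pickle.load(open("scene0.pkl","rb"))
print(centre(ct,BT),centre(cs,BS))
from meas import *
def cr(c,b,f,u,v):return b[0]+(u+.5)/f-.5,b[1]+(v+.5)/f-.5
# height check by two views: index outer end, post tops
def tri(a,b):
    o1,d1=ray(ct,*a);o2,d2=ray(cs,*b);d1/=np.linalg.norm(d1);d2/=np.linalg.norm(d2)
    t=np.linalg.lstsq(np.c_[d1,-d2],o2-o1,rcond=None)[0];p,q=o1+d1*t[0],o2+d2*t[1]
    return ((p+q)/2).round(1),np.linalg.norm(p-q).round(1)
for n,a,b in(("index",(249,447),(315,105)),("targ out",(87,445),(507,57)),("postA",(190,136),(557,285)),("postB",(408,178),(250,343)),("postC",(374,396),(188,146)),("postD",(150,354),(476,95))):
    print(n,tri(cr(ct,BT,6,*a),cr(cs,BS,7,*b)))
E
```

```text
[(array([546.3, -84.5]), 208.1), (array([540.2, -85.7]), 49.4)] [(array([538.8, -89.2]), 98.7), (array([539., -89.]), 49.6)]
index (array([444.7, -68.4,  36.4]), np.float64(3.0))
targ out (array([447.6,  19. ,  32.7]), np.float64(1.1))
postA (array([609.7, -39.7,  58.1]), np.float64(3.4))
postB (array([ 585.2, -156.4,   57.2]), np.float64(4.1))
postC (array([ 469.5, -134. ,   57.8]), np.float64(3.4))
postD (array([493.3, -16.5,  58.4]), np.float64(3.9))
```

```bash
python3 - <<'E'
from meas import *
import pickle
ct=pickle.load(open("top0.pkl","rb"));cs=pickle.load(open("scene0.pkl","rb"))
for n,c,B,C in(("top",ct,BT,(540.2,-85.7)),("scene",cs,BS,(538.9,-89.1))):
    C=np.array(C)
    i=lineang(c,B,C,33,60,97,155,190);t=lineang(c,B,C,30,115,140,120,147)
    print(n,i,t,i[0]-t[0])
E
```

```text
top (np.float64(168.84987199368658), np.float64(169.24738247679957), array([464.72178303, -70.82317317])) (np.float64(131.86746969900526), np.float64(-142.95140833327432), array([454.6590456,   9.7459147])) 36.98240229468132
scene (np.float64(168.44118478820238), np.float64(168.84612757978655), array([462.91126155, -73.55866674])) (np.float64(131.30368293370006), np.float64(127.40192002139447), array([455.29702942,   6.05092852])) 37.13750185450232
```

```bash
cat > go.py <<'E'
from h import *
from scipy.spatial.transform import Rotation as Ro
def to(x,y,z,yaw):
    s=read_state();R=Ro.from_quat(s["tcp_rot"]).as_matrix();p=np.array(s["eef_pos"])
    y0=np.degrees(np.arctan2(R[1,0],R[0,0]))
    d=R.T@(np.array([x,y,z])-p)/10
    print(np.round(d,2),round(float(np.radians(y0-yaw)),3),"| now",p.round(1),round(y0,1),"F",np.round(s["force"],2),"t",s["time_s"],"q",np.round(s["qpos"],2))
E
python3 - <<'E'
from go import *
from meas import lineang,BT
import pickle
to(491.4,-158.3,232,56)
ct=pickle.load(open("top0.pkl","rb"));print(lineang(ct,BT,np.array([540.2,-85.7]),30,102,133,124,139))
cs=pickle.load(open("scene0.pkl","rb"));from meas import BS;print(lineang(cs,BS,np.array([538.9,-89.1]),30,110,138,124,139))
E
```

```text
[ 42.91 -33.76  -0.09] -0.7 | now [ 171.3 -600.6  230.7] 15.9 F [-0.13  0.13  0.94] t 0.1 q [-1.3   0.35  1.63  0.    1.16 -0.  ]
(np.float64(131.0347881077192), np.float64(130.665916164009), array([464.22007965,   1.59779292]))
(np.float64(131.30904824122476), np.float64(130.7580313568956), array([458.40084489,   2.5010868 ]))
```

Call:
apply_moves --rows '[42.8, -33.9, 0, -0.7, 42.8, -33.9, 0, -0.7, 42.8, -33.9, 0, -0.7, 42.8, -33.9, 0, -0.7, 42.8, -33.9, 0, -0.7]' --fingers 255 --force 40

```text
time_s: 0.6
eef_pos: [317.9, -396.2, 231.1]
tcp_rot: [0.882, 0.472, 0.0, -0.0]
force: [1.6, 0.7, 0.9]
gripper_width: 12.1
```

```bash
python3 -c "
from go import *
to(491.4,-158.3,231,56)"
```

```text
[2.942e+01 1.250e+00 1.000e-02] 0.006 | now [ 317.9 -396.2  231.1] 56.3 F [1.56 0.74 0.88] t 0.6 q [-0.9   0.17  1.88  0.    1.09 -0.31]
```

Call:
apply_moves --rows '[29.0, 1.2, 0, 0, 29.0, 1.2, 0, 0, 29.0, 1.2, 0, 0, 29.0, 1.2, 0, 0, 29.0, 1.2, 0, 0]'

```text
time_s: 1.1
eef_pos: [466.2, -194.7, 231.3]
tcp_rot: [0.883, 0.47, -0.0, 0.0]
force: [-0.1, 0.3, -0.5]
gripper_width: 0.2
```

Call:
apply_moves --rows '[4, 0, 0, 0, 4, 0, 0, 0]'

```text
time_s: 1.3
eef_pos: [489.9, -159.9, 231.1]
tcp_rot: [0.882, 0.471, 0.001, -0.0]
force: [0.3, -0.6, -1.1]
gripper_width: 0.0
```

```bash
python3 -c "
from go import *
to(491.4,-158.3,110,56)"
```

```text
[ 0.2   0.03 12.11] 0.004 | now [ 489.9 -159.9  231.1] 56.3 F [ 0.26 -0.64 -1.09] t 1.3 q [-0.32  0.18  1.87  0.    1.09  0.27]
```

Call:
apply_moves --rows '[0, 0, 4, 0, 0, 0, 8, 0, 0, 0, 12, 0, 0, 0, 12, 0]'

```text
time_s: 1.7
eef_pos: [483.7, -162.7, 106.9]
tcp_rot: [0.883, 0.47, -0.003, -0.003]
force: [-0.1, -0.2, -0.6]
gripper_width: -0.3
```

```bash
python3 - <<'E'
from go import *
to(491.4,-158.3,45,56)
for n,b in(("top",(212,160,332,260)),("scene",(145,130,285,250))):
    c=read_camera(n);x0,y0,x1,y1=b;i=c["frame"][y0:y1,x0:x1];cv2.imwrite(f"pics/{n}1.png",cv2.resize(i,None,fx=5,fy=5,interpolation=cv2.INTER_CUBIC))
E
```

```text
[0.81 0.44 6.19] 0.0 | now [ 483.7 -162.7  106.9] 56.0 F [-0.15 -0.25 -0.63] t 1.7 q [-0.33  0.34  1.98 -0.    0.83  0.27]
```

View pics/top1.png

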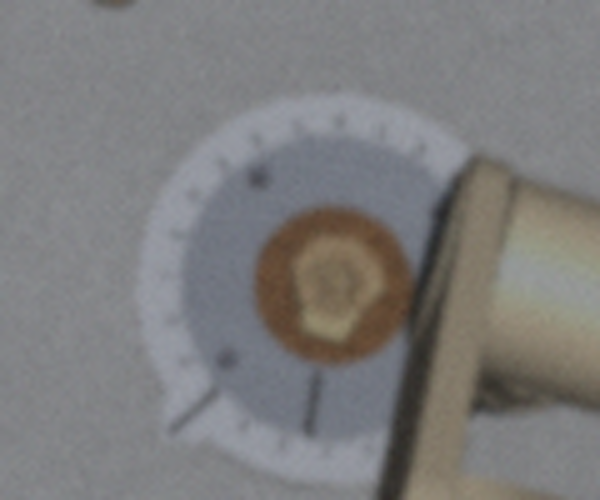

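View pics/scene1.png

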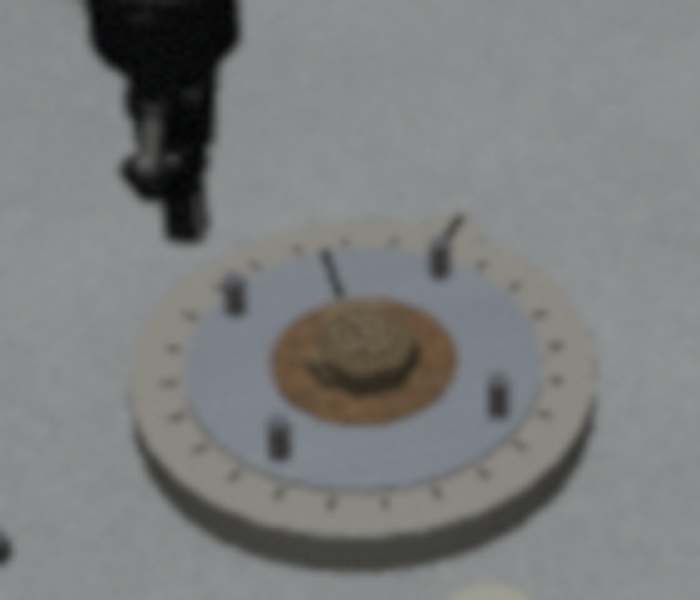

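The top picture shows the arm clear of the index line at about (313,400) and the target at (195,410). In the scene picture the fingertips hang at about (185,235), outside the right near post at (234,295).

Call:
apply_moves --rows '[0, 0, 2, 0, 0, 0, 4, 0, 0, 0, 4, 0, 0, 0, 4, 0]'

```text
time_s: 2.2
eef_pos: [488.8, -164.1, 73.1]
tcp_rot: [0.883, 0.47, 0.001, 0.001]
force: [0.3, -0.4, 1.2]
gripper_width: 0.1
```

```bash
python3 -c "
from go import *
to(491.4,-158.3,45,56)"
```

```text
[ 0.62 -0.11  2.81] 0.0 | now [ 488.8 -164.1   73.1] 56.0 F [ 0.28 -0.42  1.24] t 2.2 q [-0.33  0.4   1.99 -0.    0.75  0.27]
```

Call:
apply_moves --rows '[0.5, 0, 1.3, 0, 0.5, 0, 2.6, 0, 0.5, 0, 2.6, 0]'

```text
time_s: 2.5
eef_pos: [489.7, -158.8, 43.9]
tcp_rot: [0.883, 0.47, -0.001, -0.001]
force: [0.2, -0.1, -1.0]
gripper_width: 0.2
```

```bash
cat > arc.py <<'E'
from go import *
C=np.array([539.5,-87.0])
import sys
def arc(*th,r=86,z=45):
    for t in th:
        a=np.radians(t);to(*(C+r*np.array([np.cos(a),np.sin(a)])),z,t-180)
arc(*map(float,sys.argv[1:]))
E
python3 arc.py 236 231 226 221 216 211 206
```

```text
[ 0.14  0.11 -0.11] 0.001 | now [ 489.7 -158.8   43.9] 56.0 F [ 0.16 -0.13 -0.98] t 2.5 q [-0.32  0.45  2.    0.    0.69  0.28]
[ 0.17 -0.64 -0.11] 0.088 | now [ 489.7 -158.8   43.9] 56.0 F [ 0.16 -0.13 -0.98] t 2.5 q [-0.32  0.45  2.    0.    0.69  0.28]
[ 0.27 -1.38 -0.11] 0.175 | now [ 489.7 -158.8   43.9] 56.0 F [ 0.16 -0.13 -0.98] t 2.5 q [-0.32  0.45  2.    0.    0.69  0.28]
[ 0.43 -2.11 -0.11] 0.263 | now [ 489.7 -158.8   43.9] 56.0 F [ 0.16 -0.13 -0.98] t 2.5 q [-0.32  0.45  2.    0.    0.69  0.28]
[ 0.66 -2.83 -0.11] 0.35 | now [ 489.7 -158.8   43.9] 56.0 F [ 0.16 -0.13 -0.98] t 2.5 q [-0.32  0.45  2.    0.    0.69  0.28]
[ 0.95 -3.52 -0.11] 0.437 | now [ 489.7 -158.8   43.9] 56.0 F [ 0.16 -0.13 -0.98] t 2.5 q [-0.32  0.45  2.    0.    0.69  0.28]
[ 1.3  -4.19 -0.11] 0.524 | now [ 489.7 -158.8   43.9] 56.0 F [ 0.16 -0.13 -0.98] t 2.5 q [-0.32  0.45  2.    0.    0.69  0.28]
```

Call:
apply_moves --rows '[0.15, -0.25, 0, 0.03, 0.15, -0.5, 0, 0.07, 0.2, -0.75, 0, 0.1, 0.25, -1.0, 0, 0.13, 0.25, -1.2, 0, 0.15]'

```text
time_s: 3.0
eef_pos: [481.9, -150.4, 45.2]
tcp_rot: [0.916, 0.402, -0.0, -0.0]
force: [2.0, -0.5, -0.4]
gripper_width: 0.2
```

```bash
python3 arc.py 228 226 224 222 220
```

```text
[-0.03  0.04  0.02] -0.011 | now [ 481.9 -150.4   45.2] 47.4 F [ 2.   -0.46 -0.45] t 3.0 q [-0.31  0.44  2.03 -0.    0.68  0.44]
[-0.03 -0.26  0.02] 0.024 | now [ 481.9 -150.4   45.2] 47.4 F [ 2.   -0.46 -0.45] t 3.0 q [-0.31  0.44  2.03 -0.    0.68  0.44]
[-0.02 -0.56  0.02] 0.059 | now [ 481.9 -150.4   45.2] 47.4 F [ 2.   -0.46 -0.45] t 3.0 q [-0.31  0.44  2.03 -0.    0.68  0.44]
[ 0.01 -0.86  0.02] 0.094 | now [ 481.9 -150.4   45.2] 47.4 F [ 2.   -0.46 -0.45] t 3.0 q [-0.31  0.44  2.03 -0.    0.68  0.44]
[ 0.04 -1.16  0.02] 0.129 | now [ 481.9 -150.4   45.2] 47.4 F [ 2.   -0.46 -0.45] t 3.0 q [-0.31  0.44  2.03 -0.    0.68  0.44]
```

Call:
apply_moves --rows '[0, -0.25, 0, 0.03, 0, -0.5, 0, 0.06, 0, -0.75, 0, 0.09, 0.05, -1.0, 0, 0.11, 0.05, -1.2, 0, 0.13]'

```text
time_s: 3.5
eef_pos: [473.8, -142.1, 45.4]
tcp_rot: [0.94, 0.341, 0.0, 0.0]
force: [2.1, -0.4, -1.1]
gripper_width: -0.2
```

```bash
python3 arc.py 220 217 214 212 210; python3 - <<'E'
from go import *
for n,b in(("top",(212,160,332,260)),("scene",(145,130,285,250))):
    c=read_camera(n);x0,y0,x1,y1=b;i=c["frame"][y0:y1,x0:x1];cv2.imwrite(f"pics/{n}2.png",cv2.resize(i,None,fx=5,fy=5,interpolation=cv2.INTER_CUBIC))
    import pickle;pickle.dump(c,open(n+"2.pkl","wb"))
E
```

```text
[-0.03  0.    0.04] -0.001 | now [ 473.8 -142.1   45.4] 39.9 F [ 2.08 -0.37 -1.13] t 3.5 q [-0.29  0.42  2.05  0.    0.67  0.58]
[-0.02 -0.45  0.04] 0.051 | now [ 473.8 -142.1   45.4] 39.9 F [ 2.08 -0.37 -1.13] t 3.5 q [-0.29  0.42  2.05  0.    0.67  0.58]
[ 0.02 -0.9   0.04] 0.103 | now [ 473.8 -142.1   45.4] 39.9 F [ 2.08 -0.37 -1.13] t 3.5 q [-0.29  0.42  2.05  0.    0.67  0.58]
[ 0.05 -1.19  0.04] 0.138 | now [ 473.8 -142.1   45.4] 39.9 F [ 2.08 -0.37 -1.13] t 3.5 q [-0.29  0.42  2.05  0.    0.67  0.58]
[ 0.1  -1.49  0.04] 0.173 | now [ 473.8 -142.1   45.4] 39.9 F [ 2.08 -0.37 -1.13] t 3.5 q [-0.29  0.42  2.05  0.    0.67  0.58]
```

View pics/scene2.png

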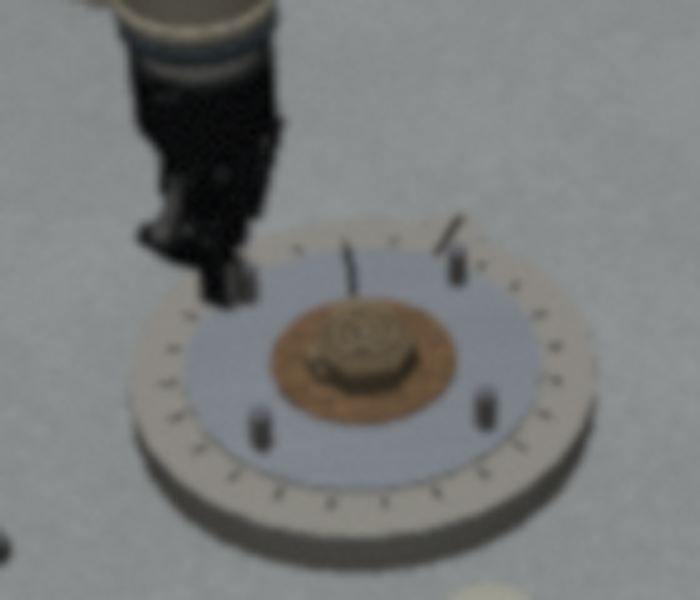

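View pics/top2.png

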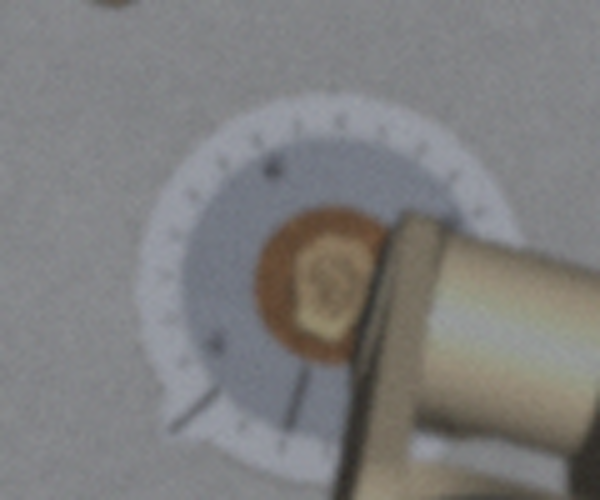

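The disc is turning. The index line is now near (350,265) in the scene picture and near (295,405) in the top one, and the finger is against the post at (240,285). I'll measure it.

```bash
cat > idx.py <<'E'
from meas import *
import pickle,sys
k,a0,a1=sys.argv[1],float(sys.argv[2]),float(sys.argv[3])
for n,B,C in(("top",BT,(540.2,-85.7)),("scene",BS,(538.9,-89.1))):
    c=pickle.load(open(n+k+".pkl","rb"));C=np.array(C)
    i=lineang(c,B,C,33,58,97,a0,a1);t=lineang(c,B,C,30,112,137,124,139);print(n,np.round(i[:2],2),np.round(t[:2],2),round(i[0]-t[0],2))
E
python3 idx.py 2 150 172
```

```text
top [161.16 160.95] [131.17 130.7 ] 29.99
scene [160.56 160.63] [130.26 152.05] 30.31
```

Call:
apply_moves --rows '[0, -0.3, 0, 0.035, 0, -0.6, 0, 0.07, 0.0, -0.9, 0, 0.1, 0.05, -1.2, 0, 0.14, 0.1, -1.5, 0, 0.175]'

```text
time_s: 4.1
eef_pos: [464.9, -130.0, 45.4]
tcp_rot: [0.966, 0.258, 0.0, 0.0]
force: [1.1, -1.1, -1.4]
gripper_width: 0.0
```

Call:
apply_moves --rows '[0, -0.3, 0, 0.035, 0, -0.6, 0, 0.07, 0.0, -0.9, 0, 0.1, 0.05, -1.2, 0, 0.14, 0.1, -1.5, 0, 0.175]'

```text
time_s: 4.6
eef_pos: [458.3, -116.5, 45.4]
tcp_rot: [0.985, 0.173, 0.0, 0.0]
force: [1.6, -1.3, 0.0]
gripper_width: 0.0
```

```bash
python3 arc.py 200 196 194 192 190; python3 - <<'E'
from go import *
for n,b in(("top",(212,160,332,260)),("scene",(145,130,285,250))):
    c=read_camera(n);x0,y0,x1,y1=b;i=c["frame"][y0:y1,x0:x1];cv2.imwrite(f"pics/{n}3.png",cv2.resize(i,None,fx=5,fy=5,interpolation=cv2.INTER_CUBIC))
    import pickle;pickle.dump(c,open(n+"3.pkl","wb"))
E
python3 idx.py 3 133 152
```

```text
[0.04 0.   0.04] -0.002 | now [ 458.3 -116.5   45.4] 19.9 F [ 1.56 -1.31  0.04] t 4.6 q [-0.25  0.4   2.09 -0.    0.65  0.97]
[ 0.06 -0.6   0.04] 0.067 | now [ 458.3 -116.5   45.4] 19.9 F [ 1.56 -1.31  0.04] t 4.6 q [-0.25  0.4   2.09 -0.    0.65  0.97]
[ 0.08 -0.9   0.04] 0.102 | now [ 458.3 -116.5   45.4] 19.9 F [ 1.56 -1.31  0.04] t 4.6 q [-0.25  0.4   2.09 -0.    0.65  0.97]
[ 0.12 -1.19  0.04] 0.137 | now [ 458.3 -116.5   45.4] 19.9 F [ 1.56 -1.31  0.04] t 4.6 q [-0.25  0.4   2.09 -0.    0.65  0.97]
[ 0.16 -1.49  0.04] 0.172 | now [ 458.3 -116.5   45.4] 19.9 F [ 1.56 -1.31  0.04] t 4.6 q [-0.25  0.4   2.09 -0.    0.65  0.97]
top [141.45 139.82] [131.14 132.8 ] 10.3
scene [140.95 140.69] [131.2  134.94] 9.75
```

View pics/scene3.png

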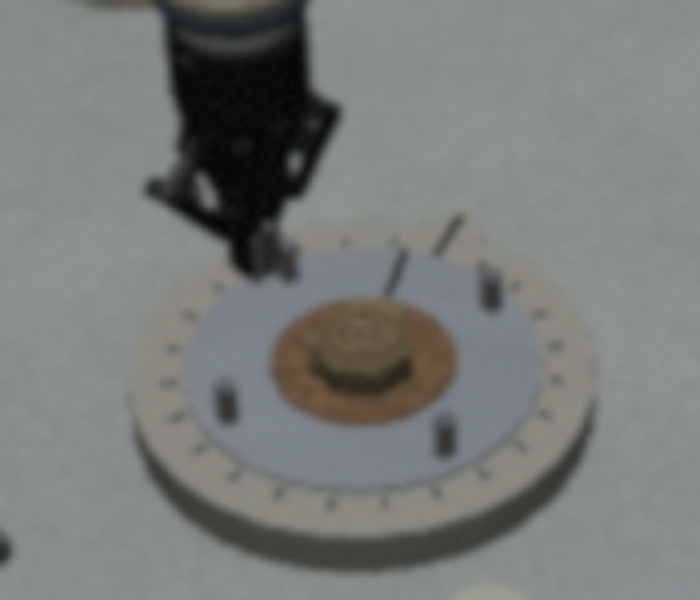

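In the scene picture the index line is at (397,270) and the target line starts at (437,253), so about 10° remains. I'll push 8° more and measure again.

Call:
apply_moves --rows '[0, -0.3, 0, 0.035, 0, -0.6, 0, 0.07, 0.05, -0.9, 0, 0.1, 0.1, -1.2, 0, 0.137, 0.1, -1.2, 0, 0.137]'

```text
time_s: 5.2
eef_pos: [454.7, -104.7, 45.3]
tcp_rot: [0.994, 0.106, -0.0, -0.0]
force: [-0.1, 0.1, -0.0]
gripper_width: 0.1
```

```bash
python3 arc.py 192 190; python3 - <<'E'
from go import *
for n,b in(("top",(212,160,332,260)),("scene",(145,130,285,250))):
    c=read_camera(n);x0,y0,x1,y1=b;i=c["frame"][y0:y1,x0:x1];cv2.imwrite(f"pics/{n}4.png",cv2.resize(i,None,fx=5,fy=5,interpolation=cv2.INTER_CUBIC))
    import pickle;pickle.dump(c,open(n+"4.pkl","wb"))
E
python3 idx.py 4 124 144
```

```text
[0.07 0.03 0.03] 0.002 | now [ 454.7 -104.7   45.3] 12.1 F [-0.12  0.12 -0.01] t 5.2 q [-0.23  0.39  2.11  0.    0.64  1.13]
[ 0.07 -0.27  0.03] 0.037 | now [ 454.7 -104.7   45.3] 12.1 F [-0.12  0.12 -0.01] t 5.2 q [-0.23  0.39  2.11  0.    0.64  1.13]
top [133.25 131.26] [131.05 130.12] 2.2
scene [133.12 134.29] [131.18 134.72] 1.94
```

View pics/top4.png

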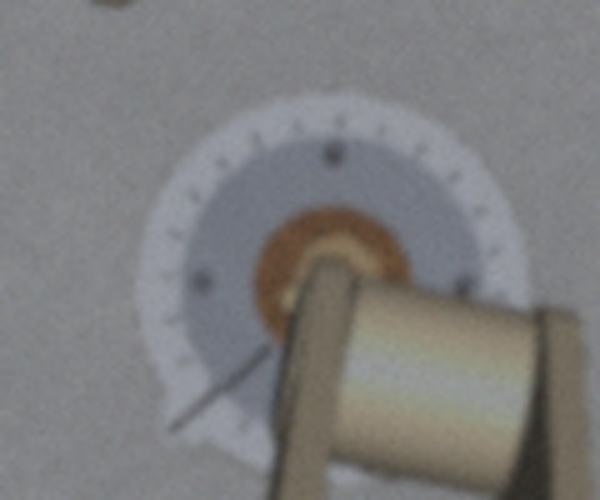

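View pics/scene4.png

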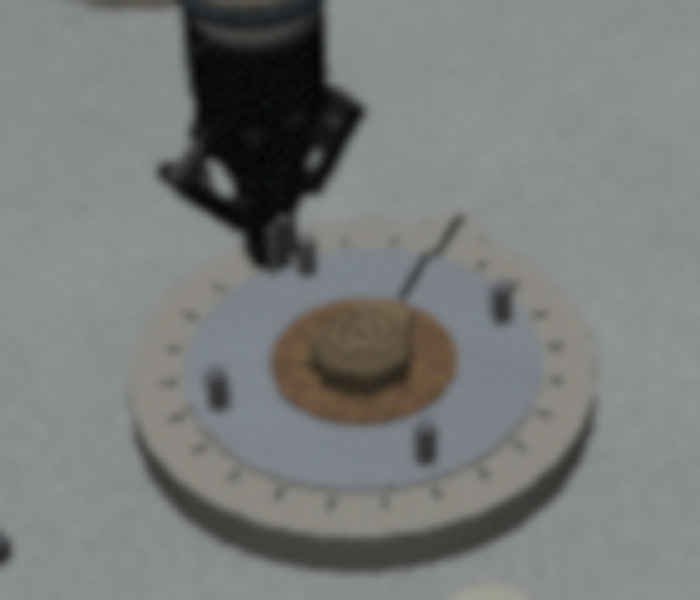

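Both pictures show a small step where the index line meets the target line, at (425,258) in the scene and (222,385) in the top view. About 2° remains, which is 3 mm at the finger.

Call:
apply_moves --rows '[0, -0.1, 0, 0.01, 0.02, -0.2, 0, 0.02, 0.02, -0.3, 0, 0.035, 0.02, -0.3, 0, 0.035]'

```text
time_s: 5.7
eef_pos: [454.3, -101.7, 45.2]
tcp_rot: [0.996, 0.088, -0.0, -0.0]
force: [-0.6, -1.1, -0.4]
gripper_width: 0.3
```

```bash
python3 arc.py 190; python3 - <<'E'
from go import *
for n,b in(("top",(212,160,332,260)),("scene",(145,130,285,250))):
    c=read_camera(n);x0,y0,x1,y1=b;i=c["frame"][y0:y1,x0:x1];cv2.imwrite(f"pics/{n}5.png",cv2.resize(i,None,fx=5,fy=5,interpolation=cv2.INTER_CUBIC))
    import pickle;pickle.dump(c,open(n+"5.pkl","wb"))
E
python3 idx.py 5 123 139
```

```text
[0.05 0.03 0.02] 0.001 | now [ 454.3 -101.7   45.2] 10.0 F [-0.56 -1.12 -0.39] t 5.7 q [-0.22  0.39  2.11  0.    0.64  1.17]
top [131.47 127.63] [131.13 130.73] 0.34
scene [131.25 131.44] [131.19 134.98] 0.07
```

View pics/scene5.png

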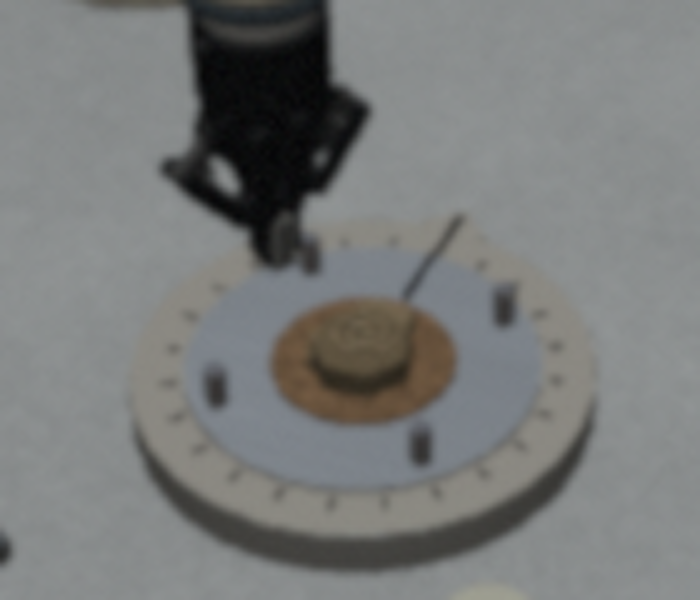

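The index and target lines now form one straight line from (405,298) to (462,217). I'll back away from the post, raise the tool and move clear to check.

Call:
apply_moves --rows '[0, 0.4, 0, 0, 0, 0.8, 0, 0, 0, 1.2, 0, 0, 0, 1.5, 0, 0, 0, 1.5, 0, 0]'

```text
time_s: 6.3
eef_pos: [457.3, -117.1, 45.3]
tcp_rot: [0.996, 0.088, 0.0, 0.0]
force: [0.5, -0.0, 0.4]
gripper_width: -0.4
```

Call:
apply_moves --rows '[0, 0, -3, 0, 0, 0, -6, 0, 0, 0, -10, 0, 0, 0, -14, 0, 0, 0, -14, 0]'

```text
time_s: 6.8
eef_pos: [460.2, -117.4, 190.2]
tcp_rot: [0.996, 0.088, 0.004, 0.001]
force: [-0.6, -0.0, -0.7]
gripper_width: 0.2
```

Call:
apply_moves --rows '[0, 4, 0, 0, 0, 8, 0, 0, 0, 12, 0, 0, 0, 17, 0, 0, 0, 22, 0, 0]'

```text
time_s: 7.3
eef_pos: [495.3, -334.7, 184.4]
tcp_rot: [0.996, 0.088, -0.0, -0.0]
force: [2.0, -0.6, 1.5]
gripper_width: 0.2
```

Call:
apply_moves --rows '[0, 4, 0, 0, 0, 8, 0, 0, 0, 12, 0, 0, 0, 12, 0, 0]'

```text
time_s: 7.7
eef_pos: [516.6, -455.7, 183.9]
tcp_rot: [0.996, 0.086, 0.0, 0.001]
force: [0.0, -0.2, -0.2]
gripper_width: -0.1
```

```bash
python3 - <<'E'
from go import *
s=read_state();print(s["time_s"],s["eef_pos"],s["force"])
for n,b in(("top",(212,160,332,260)),("scene",(145,130,285,250))):
    c=read_camera(n);x0,y0,x1,y1=b;i=c["frame"][y0:y1,x0:x1];cv2.imwrite(f"pics/{n}6.png",cv2.resize(i,None,fx=5,fy=5,interpolation=cv2.INTER_CUBIC))
    import pickle;pickle.dump(c,open(n+"6.pkl","wb"))
    cv2.imwrite(f"pics/{n}6f.png",c["frame"])
E
python3 idx.py 6 123 139; python3 idx.py 6 125 137
# posts (dark tops) in scene/top
python3 - <<'E'
from meas import *
import pickle
for n,B,C in(("top",BT,(540.2,-85.7)),("scene",BS,(538.9,-89.1))):
    c=pickle.load(open(n+"6.pkl","rb"));C=np.array(C)
    c0=pickle.load(open(n+"0.pkl","rb"))
    print(n,centre(c,B))
    for z in(33,):
      for a in(176,266,356,86):
        i=lineang(c,B,C,58,70,100,a-12,a+12);j=lineang(c0,B,C,58,70,100,a-12+37.4,a+12+37.4);print(a,round(i[0],2),round((j[0]-i[0])%360,2))
E
```

```text
7.7 [ 516.55735194 -455.68013026  183.90219649] [ 0.01668862 -0.19912159 -0.18512913]
top [131.15 128.88] [131.08 131.57] 0.08
scene [131.24 131.79] [131.18 134.43] 0.06
top [131.08 128.4 ] [131.08 131.57] 0.0
scene [131.27 132.09] [131.18 134.43] 0.09
top [(array([546.3, -84.5]), 208.1), (array([539.9, -85.8]), 49.5)]
176 175.08 36.84
266 -95.45 38.48
356 -3.5 38.85
86 87.43 37.64
scene [(array([538.9, -88.6]), 98.6), (array([538.9, -88.9]), 49.9)]
176 178.52 40.97
266 -87.14 35.1
356 -6.31 33.36
86 80.1 40.29
```

View pics/top6.png

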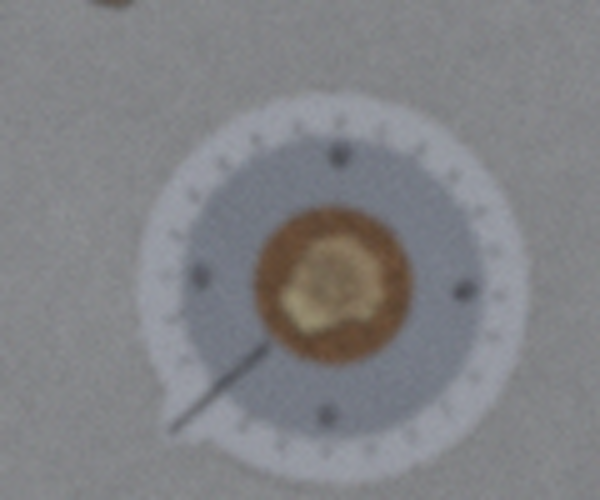

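View pics/scene6f.png

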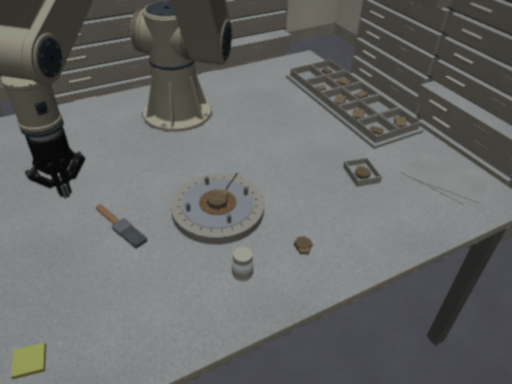

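In the top picture the index and target form one straight line from (270,345) to (172,432). The scene picture shows the arm clear at (55,170) and the bystanders in place. I'll hold still briefly, then hand in.

Call:
apply_moves --rows '[0, 0, 0, 0, 0, 0, 0, 0, 0, 0, 0, 0]'

```text
time_s: 8.1
eef_pos: [516.7, -450.4, 185.4]
tcp_rot: [0.996, 0.088, 0.0, -0.0]
force: [-1.2, 1.1, 0.1]
gripper_width: 0.3
```

```bash
python3 -c "
from plant import *
print(finish_job())"
```

```text
the job is handed in; nothing more can be done
None
```

The index line now lines up with the target line to within about 0.1°, measured separately in the top and scene pictures. I pushed post 0 clockwise by about 37.5° with the shut fingertips, backed off, lifted and moved clear. I handed the job in at about 8 s of the 48 s allowed.

- **Forces:** side forces read at the end of each push step were about 2 N.
- **Surroundings:** in the last pictures the bystanders looked unmoved, the fossil still lay on its pad, and the arm was clear of everything.
- **Checks that disagreed:**
  - The two cameras place the turntable centre about 3.5 mm apart, so I used each camera's own centre when measuring angles.
  - The slopes fitted to the short line segments scattered by up to about 4°, so I relied on the line centroids instead.
  - A rough check from the posts was too noisy to use. It gave turns of 37° to 39° in the top picture and 33° to 41° in the scene picture.

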